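# Unbolt a guarded sample carousel and index the beaker to the front

### The job

Pick up the hooked rod and use its hook to draw the carousel's locking bolt fully out from under the left end of the clear guard, then lay the rod down flat on the open bench to the left of the guard, with its hook out from under it. Then, reaching in under the front edge of the guard, push the carousel round by its pegs until the glass beaker stands at the front, exactly in line with the index ridge on the stand, and leave it at rest. The robot must not touch the beaker or the bottles or tip them over, and the other things on the bench must stay where they are.

Things in the scene. Friction and masses are not known exactly. Their poses are not given: they have to be found in the camera images.
- stand: Fixed stand of the carousel; sizes in mm. Origin on the bench under the carousel's axis, +x to its back (away from the robot at yaw 0), +y to its left end. Grey base 12 thick, x -140..140, y -141..261. A T-shaped index ridge at y = 0, x -138..-124, top z 20, stands on its front edge, below the pegs. Four posts, 10 diameter, at x -103 and 123, y -126 and 245, carry the guard.
- guard_edge (a point): Middle of the lower front edge of the flat clear guard over the carousel: 6 mm thick, underside z 162, stand frame x -115..135, y -135..257, open on all sides between its posts. At the front the pegs stand about under this edge, so tools must lean in under it.
- carousel: White turntable, radius 95 mm, top z 30 over the bench, endless, stays where left (1 N at a peg moves it). Origin on its axis. Six places 60 degrees apart, centres 65 from the axis: one at its own -x. Outside each place a spoke (top z 28) ends in an upright steel peg, 12 diameter, 120 from the axis, z 18..66. At the start one peg is within 15 degrees of the front; the bolt in stops any turn over 45 degrees.
- beaker: Glass beaker, 52 diameter, 69 high, standing loose in one of the four places 60 or 120 degrees either way from the front one; the front and the rear place are empty. Origin: centre of its underside.
- bottle_1: Dropper bottle, 36 diameter, 98 high, standing loose in one of the places of the carousel. Origin: centre of its underside.
- bottle_2: Dropper bottle, 36 diameter, 98 high, standing loose in one of the places of the carousel. Origin: centre of its underside.
- bottle_3: Dropper bottle, 36 diameter, 98 high, standing loose in one of the places of the carousel. Origin: centre of its underside.
- index_spot (a point): Fixed point of the stand in line with the index ridge: where the centre of the beaker's underside must be (stand frame x -65, y 0, z 30).
- bolt_post (a point): Middle of the bolt's upright post, 60 above the bench: 14 diameter (cap 20), z 47..83; stand frame x 0, y 186 (locked) to 226 (drawn). A bar, 10 wide, z 35..47, runs inward from it, its tip among the pegs, through a guide block (x -22..22, y 132..150, top z 59); a runway lies below it (top z 33). Free gap post to guide 29 when locked. Too far under the guard for fingers; the left end is open.
- bolt (a joint): Travel of the bolt in m: 0 = locked, 0.04 = fully drawn, towards the stand's +y (out to the left). Rubs with about 1.5 N and stays where it is left.
- hook_rod: Hooked rod lying on the bench, about 70 g. Origin: underside of its handle, near the balance point, a good place to grip (across its y). Black square handle, 16 x 16, x -95..25; then a steel rod, 8 diameter, axis 8 above the underside, to x = 160, where a leg, 8 diameter, turns off level at right angles to +y, reaching y = 39. At the start the hook points to the robot's right.
- rod_hook (a point): Middle of the rod's hook leg (rod frame x 160, y 18, z 8).
- wash_bottle: Bystander: wash bottle, body 64 diameter, 180 high with its spout, standing in front of the guard, to its left. Origin: underside; the body's centre is 14 from it along its y.
- film_roll: Bystander: roll of film, 60 diameter, 50 high, standing in front of the guard. Origin: centre of underside.
- slide_box: Bystander: slide box, 30 x 82 x 28 high, behind and left of the guard. Origin: centre of underside.
- tube_rack: Fixed clutter: grey five-place rack with tubes, 49 x 135, 103 high, at the front left. Origin: centre of underside.
Mind the look-alikes: they are no part of the job. Leave any green look-alike of the bottle_1 alone.

How it is judged (in metres and radians):
On the way, in this order (a step that is already met when the one before it is completed fails the run):
1. the bolt is drawn out at least 34 of its 40 mm, with the rod's hook at its post (value of joint bolt above 0.034 m and distance between rod_hook and bolt_post below 0.035 m), for 0.1 s.
2. the rod lies flat on the bench, its hook out from under the guard (height (world z) of hook_rod below 0.015 m and height (world z) of rod_hook below 0.02 m and y of rod_hook in the frame of stand above 0.257 m and linear speed of hook_rod below 0.03 m/s), for 0.1 s.
3. the beaker has been turned to the index spot, within 8 mm (horizontal distance between beaker and index_spot below 0.008 m), for 0.2 s.
At the end, for the whole second after the job is handed in: The beaker's centre is within 8 mm of the index spot and the carousel is at rest; the bolt is drawn at least 34 mm; the rod lies still and flat on the bench with its hook beyond the guard's left end; beaker and bottles stand upright in the carousel (horizontal distance between beaker and index_spot below 0.008 m and angular speed of carousel below 0.05 rad/s and value of joint bolt above 0.034 m and height (world z) of hook_rod below 0.015 m and height (world z) of rod_hook below 0.02 m and y of rod_hook in the frame of stand above 0.257 m and linear speed of hook_rod below 0.02 m/s and angle between each of beaker, bottle_1, bottle_2, bottle_3's own z axis and vertical below 0.1 rad and height (world z) of beaker between 0.025 and 0.035 m and height (world z) of bottle_1 between 0.025 and 0.035 m and height (world z) of bottle_2 between 0.025 and 0.035 m and height (world z) of bottle_3 between 0.025 and 0.035 m); the robot touches nothing.
It fails at once if the beaker or a bottle is touched by the gripper or arm (contact force between any of beaker, bottle_1, bottle_2, bottle_3 and the fingers above 0.5 N or contact force between any of beaker, bottle_1, bottle_2, bottle_3 and the arm above 0.5 N).
It fails at once if something on the carousel tips over (angle between any of beaker, bottle_1, bottle_2, bottle_3's own z axis and vertical above 0.35 rad).
It fails at once if a bystander is moved by more than 25 mm (distance of any of wash_bottle, film_roll, slide_box from where it was at the start of the episode above 0.025 m).
It also fails if it takes over 72 s, if anything falls off the work surface, if the arm or the gripper's body presses on something with over 40 N, if the wrist force passes 120 N, or if a joint passes its speed limit or range.

### The arm

A 7-joint arm with a two-finger parallel gripper is mounted at the origin on a cart in front of the work surface, level with it; the furniture and walls round the work are solid. World frame = base frame: x ahead of the robot, y to its left, z up, the work surface at z = 0. Lengths are in m, angles in degrees, forces in N, time in s.
With the tool pointing down it reaches from about 0.4 to 0.875 m from the base axis. Payload 19.3 kg.
Tool frame: the origin (TCP) lies midway between the tips of the shut fingers; the grasp point (between the pads) lies 19 mm behind it; z points along the fingers, y is the line along which they close (so a half turn about z gives the same grasp; the last joint's range is limited). The gripper opens to 85 mm and grips with 20 to 120 N. Pads are 22 mm wide; open, the fingers measure 114 mm over their backs; the gripper's body (76 mm by 85 mm) begins 54 mm behind the grasp point. The pads swing forward as they close: fully open they stand 13 mm farther back than shut.
Start: joints at [72.353, 29.874, -2.08, 91.645, 1.215, 58.505, -6.463], TCP at [0.147, -0.607, 0.231] pointing down, gripper open.
Joint ranges: [-166.77, 166.77], [-17.47, 122.26], [-85.68, 81.53], [9.62, 139.38], [-72.42, 252.41], [9.2, 110.78], [-144.41, 144.41]. Speed limits (degrees/s): [108.29, 108.29, 136.94, 136.94, 172.46, 172.46, 172.46].

### API

Orientations are given as [roll, pitch, yaw] about the fixed x, y, z axes, in that order (R = Rz(yaw) Ry(pitch) Rx(roll)).
In Python, from cell import manip, move_gripper, solve_ik, grab_frame, calibration, spotter, telemetry gives the robot as it stands. The module is installed in compiled form; this text tells all that it offers. Calls block until the motion is done:
- manip.move_ptp(position, orientation): joint-space move of the TCP to a pose.
- manip.move_straight(position, rate=0.15, rot=None, stop_force=None): straight line of the TCP; rot=None keeps the orientation; rate is the mean speed in m/s. With stop_force (N) it stops when the force on the tool has changed by that much, and returns True; else False.
- manip.move_j(angles): joint-space move.
- move_gripper(opening, strength=None): finger opening in m; strength is the grip in N (None keeps the last); returns when the fingers have stopped.
- manip.hold(seconds).
- solve_ik(position, orientation): joint angles nearest the present ones, or None.
- grab_frame(name): name is "scene" or "top" or "wrist"; returns the picture (384x512x3 uint8, red, green, blue); there is no depth.
- calibration(name): a dict with "mtx" (3x3 intrinsics, pixels), "distortion" ([k1, k2, p1, p2, k3] as OpenCV has them; the pictures are not rectified), "extrinsics" (4x4, takes a point from world to camera coordinates). Camera axes: x right, y down, z forward; pixel columns grow to the right and rows downward; lengths in m; the calibration is good to about 2 mm. A picture is of the moment at which its call begins: read the wrist's pose just before it. calibration takes no time and is no camera call; for the wrist camera it gives the pose at the moment of the call.
A pose or a line that the arm cannot do raises manip.Unreachable and nothing moves.
- manip.sign_off(): hands the job in; it is judged then, once.
Trained networks look in the newest picture that a camera, given by its name, has taken for a name from the list of things; names that differ only in an ending like _2 or _b are one class to them, and where a whole thing is asked for, a point or a joint stands for the part that bears it (a point fixed in the world has none). Each returns a list of dicts, best first, with "conf" (0 to 1); they miss things now and then, are a little off and sometimes report something else, mostly with a low value. They report only what shows in the picture. A call takes as long as a camera call. They do not tell look-alikes from the thing itself.
- spotter.spot_in(camera, thing): "centre" ([x, y, z] in m, in the coordinates of the camera as it stood for that picture, good to about 4 mm: the middle of the surface that is visible of it).
- spotter.silhouettes(camera, thing): "pixels" (384x512 bool, what is visible of it).
Readings, each from a call of its own:
- telemetry.get_time_s(): time.
- telemetry.get_joint_positions(): joint angles.
- telemetry.get_qvel(): joint speeds.
- telemetry.get_effort(): joint torques, N m.
- telemetry.get_tool_pos(): TCP position.
- telemetry.get_eef_rot(): TCP orientation.
- telemetry.get_force(): force on the tool from outside, world axes, zero at the start.
- telemetry.get_torque(): the same for the moment, N m.
- telemetry.get_grip_width(): finger opening in m.
- telemetry.get_gripper_force(): force on a finger pad.
Only numpy, scipy, OpenCV 4.12 (cv2) and the standard library are available. Lean on these libraries where they do the work, as an engineer would, in place of code of your own. Each camera call takes 0.05 s, during which the arm holds its last target. There are 200 camera calls.

## Working session

There is one attempt and no reset: what is moved stays moved. The work goes in short steps, each a Python script; the robot and the scene stay as the last script left them, time stands still between calls to the robot, and variables do not carry over. Pictures are saved under pics/ and viewed, at most 10 in all, crops included, and the job is handed in when it is done.

```bash
mkdir -p pics; cat > h.py <<'E'
import numpy as np, cv2, sys
from cell import manip, move_gripper, solve_ik, grab_frame, calibration, spotter, telemetry
def save(n,img): cv2.imwrite(f'pics/{n}.png', cv2.cvtColor(img,cv2.COLOR_RGB2BGR))
def w(cam,p):
    E=np.array(calibration(cam)['extrinsics']); return E[:3,:3].T@(np.array(p)-E[:3,3])
def proj(cam,P):
    c=calibration(cam);E=np.array(c['extrinsics'])
    return cv2.projectPoints(np.float64(P).reshape(-1,1,3),cv2.Rodrigues(E[:3,:3])[0],E[:3,3],np.array(c['mtx']),np.array(c['distortion']))[0][:,0]
def ray(cam,px,z):
    c=calibration(cam);E=np.array(c['extrinsics'])
    u=cv2.undistortPoints(np.float64(px).reshape(-1,1,2),np.array(c['mtx']),np.array(c['distortion']))[:,0]
    d=np.c_[u,np.ones(len(u))]@E[:3,:3]; o=-E[:3,:3].T@E[:3,3]
    return o+d*((z-o[2])/d[:,2])[:,None]
E
python3 - <<'E'
from h import *
np.set_printoptions(precision=3,suppress=True)
ims=[]
for cam in ['scene','top']:
    im=grab_frame(cam); save(cam+'0',cv2.resize(im,(800,600)))
    E=np.array(calibration(cam)['extrinsics']); print(cam,-E[:3,:3].T@E[:3,3])
    for t in ['stand','carousel','beaker','bottle_1','bolt_post','hook_rod','rod_hook','wash_bottle','film_roll','slide_box','tube_rack']:
        print(t,[(round(d['conf'],2),w(cam,d['centre'])) for d in spotter.spot_in(cam,t)])
print(telemetry.get_time_s())
E
```

```text
scene [-0.812 -0.306  0.709]
stand [(0.92, array([ 0.65 , -0.121,  0.112])), (0.27, array([0.686, 0.035, 0.051]))]
carousel [(0.87, array([ 0.631, -0.144,  0.032]))]
beaker [(0.69, array([ 0.7  , -0.11 ,  0.076])), (0.68, array([0.427, 0.379, 0.011]))]
bottle_1 [(0.86, array([ 0.407, -0.093,  0.043])), (0.82, array([ 0.615, -0.197,  0.072])), (0.76, array([ 0.65 , -0.086,  0.076])), (0.53, array([ 0.451, -0.035,  0.043])), (0.47, array([ 0.678, -0.213,  0.076]))]
bolt_post []
hook_rod [(0.76, array([0.425, 0.38 , 0.013]))]
rod_hook [(0.45, array([0.425, 0.382, 0.015]))]
wash_bottle [(0.54, array([ 0.653, -0.083,  0.072]))]
film_roll [(0.54, array([0.398, 0.015, 0.03 ]))]
slide_box []
tube_rack [(0.77, array([0.281, 0.436, 0.04 ]))]
top [-0.256 -0.172  1.178]
stand [(0.66, array([ 0.659, -0.024,  0.167]))]
carousel [(0.58, array([ 0.629, -0.09 ,  0.029]))]
beaker []
bottle_1 [(0.72, array([ 0.448, -0.034,  0.05 ]))]
bolt_post []
hook_rod [(0.67, array([0.429, 0.385, 0.013]))]
rod_hook [(0.68, array([0.432, 0.388, 0.01 ])), (0.36, array([0.389, 0.039, 0.05 ]))]
wash_bottle [(0.57, array([0.334, 0.219, 0.095]))]
film_roll [(0.84, array([0.389, 0.04 , 0.05 ])), (0.47, array([ 0.655, -0.022,  0.172]))]
slide_box [(0.77, array([0.713, 0.265, 0.026]))]
tube_rack [(0.88, array([0.287, 0.439, 0.04 ]))]
1.2
```

View pics/scene0.png

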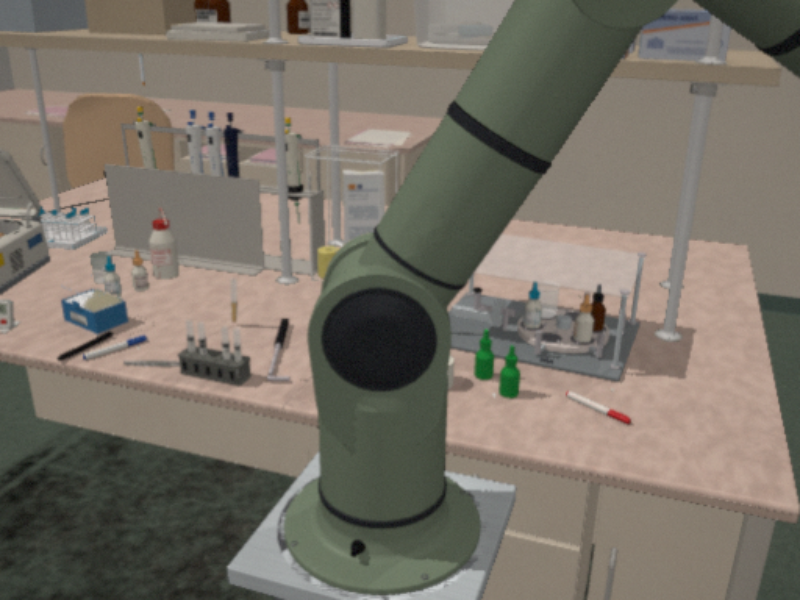

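View pics/top0.png

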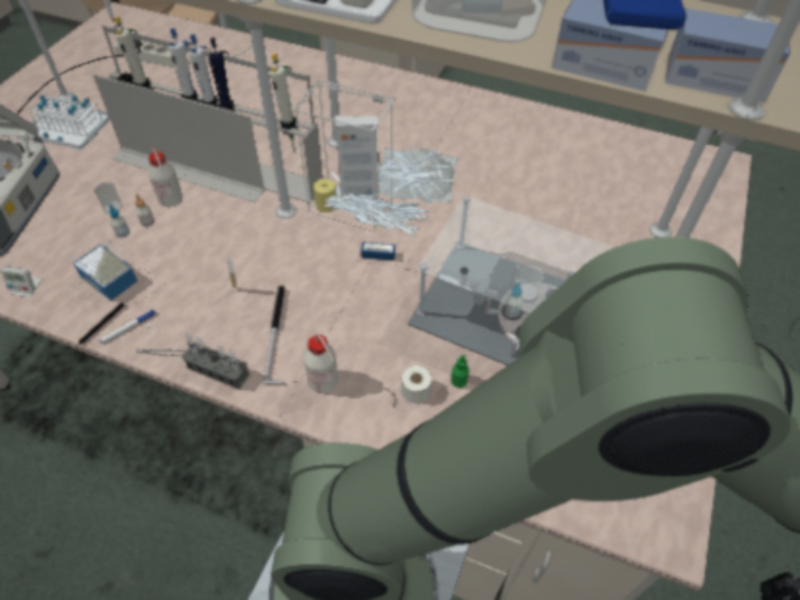

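```bash
python3 - <<'E'
from h import *
np.set_printoptions(precision=3,suppress=True)
print(telemetry.get_eef_rot())
P=np.array([[281,288],[275,325],[268,382],[287,383]])*.64
print(ray('top',P,0.008))
manip.move_straight([0.147,-0.607,0.36],rate=.3)
manip.move_ptp([0.36,0.36,0.40],[180,0,0])
print(telemetry.get_joint_positions(),telemetry.get_time_s())
im=grab_frame('scene');save('scene1',im[150:,170:450])
for t in ['stand','carousel','beaker','bottle_1','bolt_post']:
    print(t,[(round(d['conf'],2),w('scene',d['centre'])) for d in spotter.spot_in('scene',t)])
im2=grab_frame('top')
for t in ['stand','carousel','beaker','bottle_1','bolt_post','wash_bottle','film_roll']:
    print(t,[(round(d['conf'],2),w('top',d['centre'])) for d in spotter.spot_in('top',t)])
iw=grab_frame('wrist')
for t in ['hook_rod','rod_hook']:
    print(t,[(round(d['conf'],2),w('wrist',d['centre'])) for d in spotter.spot_in('wrist',t)])
ms=spotter.silhouettes('wrist','hook_rod')
if ms:
    ys,xs=np.nonzero(ms[0]['pixels']); R=ray('wrist',np.c_[xs,ys],.008)
    print(len(xs),R.min(0),R.max(0)); np.save('rod.npy',R)
E_=np.array(calibration('wrist')['extrinsics']); print('wristcam',-E_[:3,:3].T@E_[:3,3],E_[2,:3])
a=cv2.resize(im[150:330,270:450],None,fx=2.2,fy=2.2); b=cv2.resize(im2[100:280,230:410],None,fx=2.2,fy=2.2)
save('pair',np.hstack([a,b])); save('w1',iw)
E
```

```text
[-179.994    0.002   13.618]
[[0.535 0.426 0.008]
 [0.436 0.387 0.008]
 [0.302 0.33  0.008]
 [0.315 0.293 0.008]]
[ -59.752   10.874    9.837   94.994   -1.911   74.296 -139.625] 5.225
stand [(0.85, array([ 0.655, -0.116,  0.167]))]
carousel [(0.29, array([ 0.615, -0.192,  0.071]))]
beaker [(0.59, array([ 0.701, -0.109,  0.074]))]
bottle_1 [(0.66, array([ 0.616, -0.194,  0.074])), (0.59, array([ 0.453, -0.034,  0.045])), (0.59, array([ 0.405, -0.091,  0.042])), (0.56, array([ 0.679, -0.215,  0.078]))]
bolt_post [(0.63, array([0.685, 0.033, 0.047]))]
stand [(0.59, array([ 0.641, -0.081,  0.165]))]
carousel [(0.86, array([ 0.618, -0.138,  0.028]))]
beaker []
bottle_1 [(0.58, array([ 0.404, -0.092,  0.05 ])), (0.49, array([ 0.449, -0.032,  0.049]))]
bolt_post []
wash_bottle [(0.68, array([ 0.641, -0.082,  0.172]))]
film_roll [(0.63, array([0.386, 0.043, 0.049]))]
hook_rod [(0.85, array([0.455, 0.396, 0.013]))]
rod_hook [(0.8, array([0.455, 0.39 , 0.013]))]
1333 [0.3   0.304 0.008] [0.544 0.436 0.008]
wristcam [0.436 0.36  0.542] [-0.294  0.    -0.956]
```

View pics/pair.png

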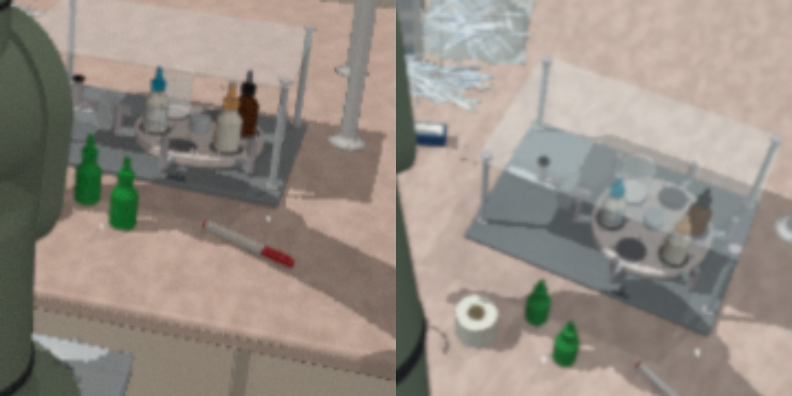

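View pics/w1.png

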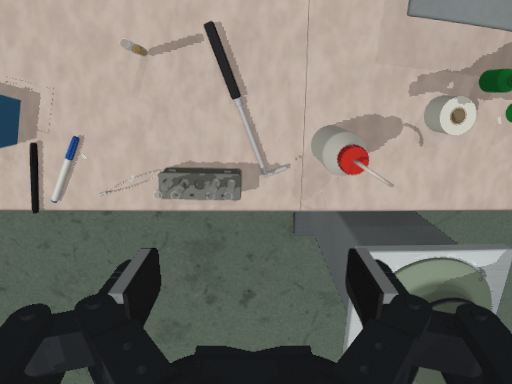

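Wrist view: the rod runs from its butt (210,25) to the hook corner (268,172), with the leg to the right. The wash bottle and film roll lie right of it, and the tube rack is just left of the hook. The stand is yawed about -20°, with a nearby empty front place. Next I look at the stand closer up with the wrist camera.

```bash
python3 - <<'E'
from h import *
from scipy.optimize import least_squares
np.set_printoptions(precision=3,suppress=True)
print(ray('wrist',[[210.5,25],[238,98],[267,172]],.012), ray('wrist',[[267,172],[288,167]],.008))
S=[(-140,261,12),(-140,-141,12),(135,257,168),(135,-135,168)]
T=np.array([(466,237),(712,332),(548,60),(778,138)])-[396,0]; T=T/2.2+[230,100]
def tw(p,S):
    c,s=np.cos(p[2]),np.sin(p[2]);S=np.array(S)/1e3
    return np.c_[p[0]+c*S[:,0]-s*S[:,1],p[1]+s*S[:,0]+c*S[:,1],S[:,2]]
r=least_squares(lambda p:(proj('top',tw(p,S))-T).ravel(),[.65,-.12,-.3]); print(r.x,np.degrees(r.x[2]),r.fun)
manip.move_ptp([0.54,-0.06,0.42],[180,0,180])
im=grab_frame('wrist')
print(proj('wrist',tw(r.x,S)))
for t in ['beaker','bottle_1','bolt_post','carousel']:
    print(t,[(round(d['conf'],2),w('wrist',d['centre'])) for d in spotter.spot_in('wrist',t)])
save('w2',cv2.resize(im,(800,600),interpolation=cv2.INTER_CUBIC)); print(telemetry.get_joint_positions(),telemetry.get_time_s())
E
```

```text
[[0.537 0.424 0.012]
 [0.429 0.384 0.012]
 [0.308 0.336 0.012]] [[0.307 0.336 0.008]
 [0.316 0.301 0.008]]
[ 0.672 -0.153 -0.065] -3.7182358224258754 [-0.923 -0.251  0.366  1.496 -2.638 -2.056  3.025 -0.544]
[[355.173 143.524]
 [121.412 128.648]
 [353.821 338.546]
 [ 97.202 323.813]]
beaker []
bottle_1 [(0.59, array([ 0.422, -0.085,  0.054])), (0.58, array([ 0.467, -0.032,  0.052])), (0.5, array([ 0.638, -0.077,  0.165]))]
bolt_post []
carousel [(0.62, array([ 0.589, -0.132,  0.032]))]
[-20.025  14.899  26.24   88.818  -6.678  77.839  96.863] 9.95
```

View pics/w2.png

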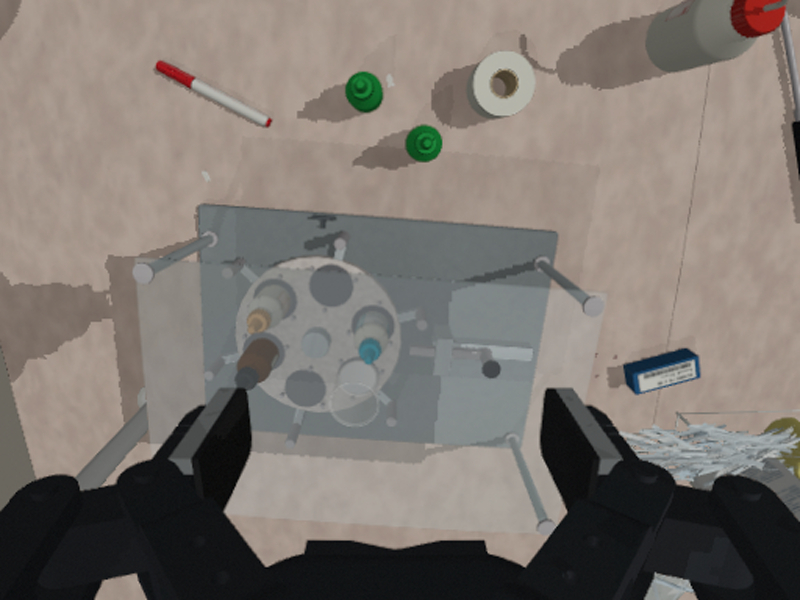

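Wrist view (800×600): base front corners (200,205) and (556,232), ridge (322,220), bolt cap (491,369). The front peg is at (340,242), and the front and rear places are empty, at (331,287) and (305,388). The beaker is in the left-rear place (357,385), so it needs about 120° counter-clockwise, which means pushing the front pegs to the robot's right.

```bash
cat >> h.py <<'E'
def tw(p,S):
    c,s=np.cos(p[2]),np.sin(p[2]);S=np.atleast_2d(np.array(S,float))/1e3
    return np.c_[p[0]+c*S[:,0]-s*S[:,1],p[1]+s*S[:,0]+c*S[:,1],S[:,2]]
E
python3 - <<'E'
from h import *
from scipy.optimize import least_squares
np.set_printoptions(precision=4,suppress=True)
S=[(-140,-141,12),(-140,261,12),(-115,-135,165),(-115,257,165),(0,186,83),(-103,-126,162),(-103,245,162)]
T=np.array([(200,205),(556,232),(137,262),(604,294),(491,369),(143,271),(594,304)])*.64
r=least_squares(lambda p:(proj('wrist',tw(p,S))-T).ravel(),[.67,-.15,-.065],loss='soft_l1'); p=r.x
print(p,np.degrees(p[2]));print(proj('wrist',tw(p,S))-T)
np.save('stand.npy',p)
Q=ray('wrist',np.array([(331,287),(305,388)])*.64,.03); 
print(Q.mean(0)[:2]-p[:2], np.degrees(np.arctan2(*(Q[0]-Q[1])[1::-1]))%360-180-np.degrees(p[2]), np.linalg.norm(Q[0]-Q[1]))
P=ray('wrist',np.array([(340,240)])*.64,.066)[0]-np.r_[p[:2],0]; print(np.linalg.norm(P[:2]),np.degrees(np.arctan2(P[1],P[0]))%360-180-np.degrees(p[2]))
q0=telemetry.get_joint_positions()
yaw=np.degrees(p[2])
# reach tests
for th,psi in [(30,30),(25,25),(0,15),(-30,0),(-40,0)]:
  for al in (45,60):
    from scipy.spatial.transform import Rotation as R
    a=np.radians(al); h=np.radians(yaw+psi)
    z=np.array([np.sin(a)*np.cos(h),np.sin(a)*np.sin(h),-np.cos(a)]); y=np.array([-np.sin(h),np.cos(h),0])
    for sg in (1,-1):
      M=np.c_[np.cross(sg*y,z),sg*y,z]; rpy=R.from_matrix(M).as_euler('xyz',degrees=True)
      t=np.radians(th); pos=tw(p,(-120*np.cos(t),120*np.sin(t),45))[0]
      s=solve_ik(list(pos),list(rpy)); print(th,psi,al,sg,'camdir z',M[2,0]>0,None if s is None else np.round(s))
E
```

```text
[ 0.6779 -0.1466 -0.0745] -4.269546894440679
[[-1.8413  0.3623]
 [ 3.1504  0.1889]
 [-0.5581 -2.1884]
 [ 2.9869 -0.9975]
 [-1.0246  1.0836]
 [ 4.0801  1.0014]
 [-2.0622  0.0141]]
[-0.0006 -0.0014] -11.79593944234881 0.12830527220401997
0.12517480750289622 -10.480593442761034
30 30 45 1 camdir z False [ 70.  72. -73. 128. 127.  31.  31.]
30 30 45 -1 camdir z True [ 47.  50. -38. 129. 198.  23. 126.]
30 30 60 1 camdir z False [ 78.  87. -73. 130. 152.  29.  25.]
30 30 60 -1 camdir z True [ 63.  66. -50. 131. 202.  32. 142.]
25 25 45 1 camdir z False [ 69.  72. -73. 130. 132.  36.  22.]
25 25 45 -1 camdir z True [ 47.  50. -38. 131. 190.  27. 129.]
25 25 60 1 camdir z False [ 78.  87. -74. 133. 157.  36.  19.]
25 25 60 -1 camdir z True [ 54.  61. -38. 134. 207.  45. 128.]
0 15 45 1 camdir z False [ 73.  72. -73. 133. 137.  42.  13.]
0 15 45 -1 camdir z True [ 50.  49. -38. 134. 182.  33. 131.]
0 15 60 1 camdir z False [ 82.  88. -74. 136. 161.  45.  13.]
0 15 60 -1 camdir z True [ 56.  61. -38. 137. 199.  52. 131.]
-30 0 45 1 camdir z False [ 72.  72. -73. 132. 138.  53.   2.]
-30 0 45 -1 camdir z True [ 44.  47. -31. 133. 173.  39. 123.]
-30 0 60 1 camdir z False [ 79.  89. -74. 136. 163.  60.   3.]
-30 0 60 -1 camdir z True [ 53.  61. -38. 137. 185.  62. 130.]
-40 0 45 1 camdir z False [ 74.  72. -73. 129. 137.  50.   5.]
-40 0 45 -1 camdir z True [ 48.  48. -34. 131. 173.  36. 127.]
-40 0 60 1 camdir z False [ 80.  88. -74. 134. 162.  56.   4.]
-40 0 60 -1 camdir z True [ 65.  67. -50. 134. 180.  56. 144.]
```

```bash
python3 - <<'E'
from h import *
np.set_printoptions(precision=4,suppress=True)
p=np.load('stand.npy'); yaw=np.degrees(p[2])
move_gripper(.045)
o=[.454,.393]; ry=20.9
manip.move_ptp([*o,.10],[180,0,ry])
print(telemetry.get_joint_positions())
print(manip.move_straight([*o,.004],rate=.12,stop_force=15))
move_gripper(0,50); print('w',telemetry.get_grip_width(),telemetry.get_tool_pos(),telemetry.get_time_s())
z=telemetry.get_tool_pos()[2]
manip.move_straight([*o,z+.13],rate=.2)
Z=z+.055
t=tw(p,(-60,470,0))[0]
manip.move_ptp([*t[:2],z+.13],[180,0,90+yaw])
manip.move_straight([*t[:2],Z],rate=.15)
im=grab_frame('wrist'); save('w3',im)
g=grab_frame('scene'); g2=grab_frame('top'); 
save('s3',np.hstack([cv2.resize(im,(400,300)),cv2.resize(g2[60:260,170:430],(390,300))]))
print(telemetry.get_grip_width(),telemetry.get_joint_positions(),telemetry.get_time_s())
# expected hook corner/leg tip in top view
H=[(-60,310,62),(-21,310,62)]; print(proj('top',tw(p,H)),proj('wrist',tw(p,H)))
E
```

```text
[-71.3323  43.7964  38.2097 102.8546 -36.315   46.2909 -83.9146]
False
w 0.014268917489507949 [0.4542 0.3933 0.0048] 14.525
0.014714859596561918 [-42.1093  52.0089  19.5016  80.8162 -19.9442  50.4695 -21.1011] 17.1917
[[257.6293 174.9865]
 [262.4633 167.5747]] [[250.4817 464.5728]
 [308.2263 463.7551]]
```

View pics/s3.png

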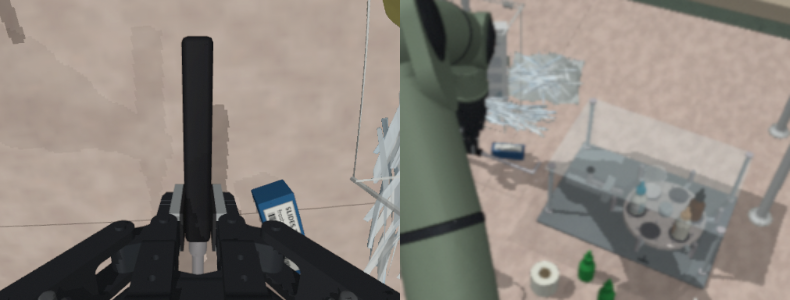

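The rod is held straight, with its handle vertical in the wrist picture. In the top view the hook is near (253,172) against an expected (258,175). Inserting it now.

```bash
python3 - <<'E'
from h import *
np.set_printoptions(precision=4,suppress=True)
p=np.load('stand.npy')
Z=telemetry.get_tool_pos()[2]
def go(x,y,**k):
    t=tw(p,(x,y,0))[0]; r=manip.move_straight([*t[:2],Z],**k); print(x,y,r,telemetry.get_force(),telemetry.get_time_s()); return r
if not go(-60,325,rate=.12,stop_force=8) and not go(-18,325,rate=.06,stop_force=6):
    g=grab_frame('top'); s=grab_frame('scene')
    H=[(-18,165,62),(21,165,62)]; print(proj('top',tw(p,H)))
    im=np.hstack([cv2.resize(g[120:220,250:350],(400,400),interpolation=cv2.INTER_CUBIC),cv2.resize(s[170:270,270:370],(400,400),interpolation=cv2.INTER_CUBIC)]); save('s4',im)
E
```

```text
-60 325 False [ 0.5486 -0.5188 -1.25  ] 18.55
-18 325 False [ 0.0004 -1.1443 -0.3168] 19.4
[[300.4361 181.2391]
 [304.6886 173.663 ]]
```

View pics/s4.png

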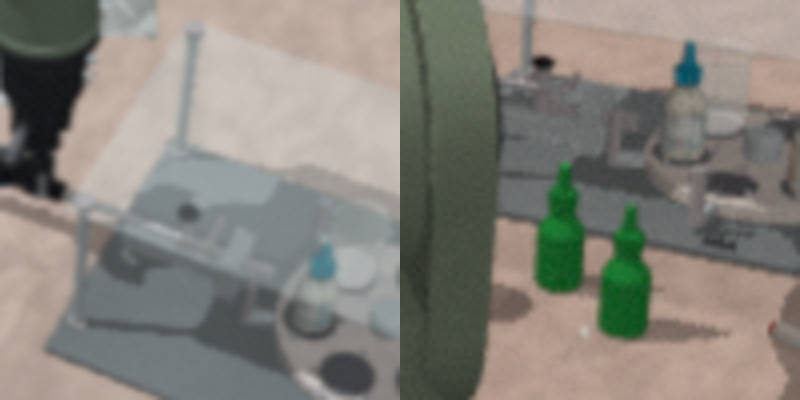

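The rod's steel runs from (100,210) to about (205,260), and its leg turns up just inside the post cap (188,212). Forces are small, so I pull.

```bash
python3 - <<'E'
from h import *
np.set_printoptions(precision=4,suppress=True)
p=np.load('stand.npy')
Z=telemetry.get_tool_pos()[2]
def go(x,y,**k):
    t=tw(p,(x,y,0))[0]; r=manip.move_straight([*t[:2],Z],**k); q=telemetry.get_tool_pos(); print(x,y,r,'dist left',np.round((t[:2]-q[:2])*1e3,1),telemetry.get_force(),telemetry.get_time_s()); return r
go(-18,350,rate=.06,stop_force=12)
go(-18,368,rate=.04,stop_force=12)
go(-18,388,rate=.03,stop_force=8)
manip.hold(.15)
g=grab_frame('top'); s=grab_frame('scene')
save('s5',np.hstack([cv2.resize(g[120:220,250:350],(400,400),interpolation=cv2.INTER_CUBIC),cv2.resize(s[170:270,270:370],(400,400),interpolation=cv2.INTER_CUBIC)]))
print(proj('top',tw(p,[(0,186,83),(0,226,83)]))-[250,120],proj('scene',tw(p,[(0,186,83),(0,226,83)]))-[270,170])
E
```

```text
-18 350 False dist left [ 0.1 -0.3] [-0.0911 -0.6733 -0.9165] 20.0667
-18 368 False dist left [ 0.1 -0.3] [ 0.3034 -0.3728 -0.0795] 20.6667
-18 388 True dist left [ 1.  12.8] [ 0.6931 -3.0103 -0.1502] 21.075
[[47.4374 51.6947]
 [36.8829 47.761 ]] [[36.2655 14.8232]
 [25.0238 12.9256]]
```

View pics/s5.png

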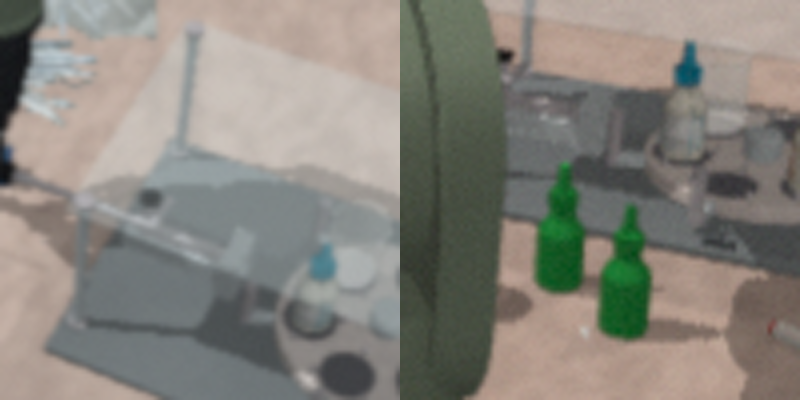

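The cap moved from (188,212) to (150,197) in the crop, about the full 40 mm, and the stop was felt at the expected place. I pull once more firmly, then unhook and lay the rod down.

```bash
python3 - <<'E'
from h import *
np.set_printoptions(precision=4,suppress=True)
p=np.load('stand.npy')
Z=telemetry.get_tool_pos()[2]
def go(x,y,z=Z,**k):
    t=tw(p,(x,y,0))[0]; r=manip.move_straight([*t[:2],z],**k); q=telemetry.get_tool_pos(); print(x,y,r,'left',np.round((t[:2]-q[:2])*1e3,1),telemetry.get_force(),telemetry.get_time_s()); return r
go(-18,388,rate=.03,stop_force=15)
manip.hold(.15)
go(-18,370,rate=.06,stop_force=8)
go(-66,369,rate=.08,stop_force=8)
go(-85,460,rate=.18)
print(go(-85,460,z=Z-.054,rate=.08,stop_force=8), telemetry.get_tool_pos())
move_gripper(.04); manip.hold(.2)
go(-85,460,z=.20,rate=.2)
g=grab_frame('wrist')
manip.move_ptp([.45,.10,.40],[180,0,90])
g2=grab_frame('top');print(proj('top',tw(p,[(0,226,83)]))-[200,80],telemetry.get_time_s())
for t in ['rod_hook','hook_rod','bolt_post']:
    print(t,[(round(d['conf'],2),w('top',d['centre'])) for d in spotter.spot_in('top',t)])
save('s6',np.hstack([cv2.resize(g,(400,300)),cv2.resize(g2[80:230,200:400],(400,300),interpolation=cv2.INTER_CUBIC)]))
E
```

```text
-18 388 True left [ 1.  12.7] [-0.1452 -3.7518 -0.7199] 21.5833
-18 370 False left [-0.   0.2] [ 0.757   0.3206 -1.0474] 21.9833
-66 369 False left [-0.5 -0. ] [ 0.0396  0.5033 -0.6107] 22.7333
-85 460 False left [-0.2  1. ] [-1.1533 -0.1125 -0.8805] 23.4
-85 460 True left [1.  0.6] [-2.586  -1.4263 10.082 ] 24.0917
True [0.6264 0.3179 0.0048]
-85 460 False left [0.5 0.1] [-0.4512  0.0844 -0.4223] 25.7833
[[86.8829 87.761 ]] 27.1833
rod_hook []
hook_rod []
bolt_post []
```

View pics/s6.png

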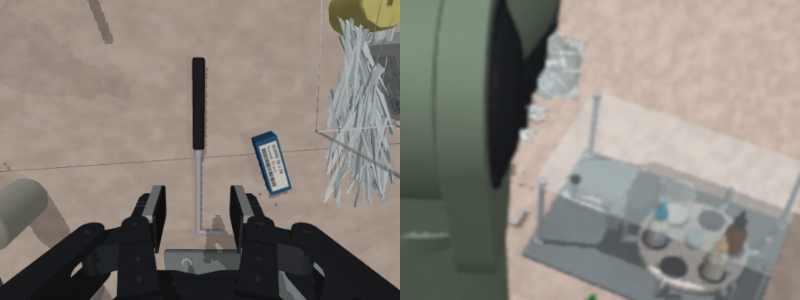

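The rod lies flat (left pane), with its leg at (210,231) clear of the base edge at row 250. The bolt cap (right pane 175,178) matches the drawn position. Now I move to a leaning pose in front of the guard.

```bash
cat >> h.py <<'E'
from scipy.spatial.transform import Rotation as R
sp=np.load('stand.npy') if __import__('os').path.exists('stand.npy') else None
def pose(th,psi,al=60,back=0,z=47,up=0):
    """tool straddling a peg at th deg (left +) of the front, heading psi, lean al; back in mm along the tool"""
    a=np.radians(al); h=sp[2]+np.radians(psi); t=np.radians(th)
    zz=np.array([np.sin(a)*np.cos(h),np.sin(a)*np.sin(h),-np.cos(a)]); y=np.array([np.sin(h),-np.cos(h),0])
    M=np.c_[np.cross(y,zz),y,zz]
    pos=tw(sp,(-120*np.cos(t),120*np.sin(t),z))[0]-zz*back/1e3+[0,0,up/1e3]
    return list(pos),list(R.from_matrix(M).as_euler('xyz',degrees=True))
E
python3 - <<'E'
from h import *
np.set_printoptions(precision=3,suppress=True)
for a in [(11,22,60,70),(11,22,60,-2),(-38,0,60,-2),(-38,0,60,70),(20,30,60,70),(20,30,60,-2)]:
    P,O=pose(*a); print(a,np.array(P),solve_ik(P,O))
print(manip.move_ptp(*pose(11,22,60,70,up=230)),telemetry.get_joint_positions())
move_gripper(.026)
manip.move_straight(pose(11,22,60,70)[0],rate=.2,stop_force=15)
print(telemetry.get_joint_positions(),telemetry.get_tool_pos(),telemetry.get_time_s(),telemetry.get_force())
s=grab_frame('scene');g=grab_frame('wrist')
P=[(-120*np.cos(np.radians(11)),120*np.sin(np.radians(11)),66)]; print(proj('wrist',tw(sp,P)),proj('scene',tw(sp,P)))
save('s7',np.hstack([cv2.resize(g,(400,300)),cv2.resize(s[130:280,270:470],(400,300),interpolation=cv2.INTER_CUBIC)]))
E
```

```text
(11, 22, 60, 70) [ 0.504 -0.133  0.082] None
(11, 22, 60, -2) [ 0.564 -0.114  0.046] [ 56.423  60.622 -38.038 134.819 206.283  45.572 128.706]
(-38, 0, 60, -2) [ 0.58  -0.213  0.046] [ 64.147  66.623 -49.821 134.718 180.061  56.287 144.093]
(-38, 0, 60, 70) [ 0.518 -0.209  0.082] None
(20, 30, 60, 70) [ 0.514 -0.124  0.082] [ 74.482  60.334 -50.473 135.432 216.185  26.774 131.029]
(20, 30, 60, -2) [ 0.57  -0.097  0.046] [ 66.416  66.316 -50.248 130.701 205.429  29.492 140.586]
False [ 93.722  24.856 -73.28  135.961 246.822  19.443  66.767]Traceback (most recent call last):
  File "<stdin>", line 7, in <module>
cell.Unreachable: the arm cannot follow that straight line within its joint ranges
```

```bash
python3 - <<'E'
from h import *
np.set_printoptions(precision=0,suppress=True)
print(telemetry.get_tool_pos(),telemetry.get_time_s())
for al in (45,50,55):
  for a in [(11,22,al,40,47,120),(11,22,al,40),(11,22,al,-2),(-36,0,al,-2),(-36,0,al,40),(24,30,al,40),(24,30,al,-2),(0,10,al,40)]:
    P,O=pose(*a); s=solve_ik(P,O); print(a,None if s is None else np.array(s))
E
```

```text
[ 1. -0.  0.] 31.4
(11, 22, 45, 40, 47, 120) [ 62.  28. -48. 133. 223.  11.  86.]
(11, 22, 45, 40) [ 49.  43. -33. 135. 201.  27. 116.]
(11, 22, 45, -2) [ 44.  47. -30. 132. 199.  30. 118.]
(-36, 0, 45, -2) [ 39.  46. -24. 132. 181.  37. 114.]
(-36, 0, 45, 40) [ 47.  42. -31. 135. 176.  36. 120.]
(24, 30, 45, 40) [ 52.  45. -38. 132. 210.  21. 114.]
(24, 30, 45, -2) [ 46.  48. -34. 129. 207.  24. 117.]
(0, 10, 45, 40) [ 56.  47. -47. 139. 168.  36. 140.]
(11, 22, 50, 40, 47, 120) [ 65.  31. -50. 135. 214.  18.  99.]
(11, 22, 50, 40) [ 53.  47. -35. 137. 203.  34. 119.]
(11, 22, 50, -2) [ 48.  51. -33. 134. 201.  36. 121.]
(-36, 0, 50, -2) [ 52.  53. -39. 133. 174.  45. 131.]
(-36, 0, 50, 40) [ 62.  53. -50. 137. 167.  44. 142.]
(24, 30, 50, 40) [ 55.  49. -39. 133. 213.  27. 117.]
(24, 30, 50, -2) [ 49.  52. -36. 130. 209.  29. 119.]
(0, 10, 50, 40) None
(11, 22, 55, 40, 47, 120) [ 68.  36. -51. 138. 211.  25. 108.]
(11, 22, 55, 40) [ 63.  55. -45. 138. 199.  36. 134.]
(11, 22, 55, -2) [ 52.  56. -36. 134. 203.  41. 125.]
(-36, 0, 55, -2) [ 43.  53. -26. 135. 187.  55. 116.]
(-36, 0, 55, 40) None
(24, 30, 55, 40) [ 59.  53. -39. 134. 216.  32. 120.]
(24, 30, 55, -2) [ 53.  56. -37. 131. 213.  34. 121.]
(0, 10, 55, 40) None
```

```bash
python3 - <<'E'
from h import *
np.set_printoptions(precision=3,suppress=True)
manip.move_ptp(*pose(11,22,50,38,up=120))
print(telemetry.get_grip_width())
manip.move_ptp(*pose(11,22,50,38,up=40))
print(manip.move_straight(pose(11,22,50,38)[0],rate=.12,stop_force=12))
print(telemetry.get_joint_positions(),telemetry.get_tool_pos(),telemetry.get_time_s(),telemetry.get_force())
s=grab_frame('scene');g=grab_frame('wrist')
P=[(-120*np.cos(np.radians(11)),120*np.sin(np.radians(11)),66)]; print(proj('wrist',tw(sp,P)),proj('scene',tw(sp,P)))
save('s7',np.hstack([cv2.resize(g,(400,300)),cv2.resize(s[130:280,270:470],(400,300),interpolation=cv2.INTER_CUBIC)]))
E
```

```text
0.025866796475994738
False
[ 49.571  46.117 -30.98  136.937 206.508  36.044 114.85 ] [ 0.535 -0.124  0.073] 33.15 [ 0.854 -0.211  0.507]
[[251.467 210.345]] [[344.684 211.82 ]]
```

View pics/s7.png

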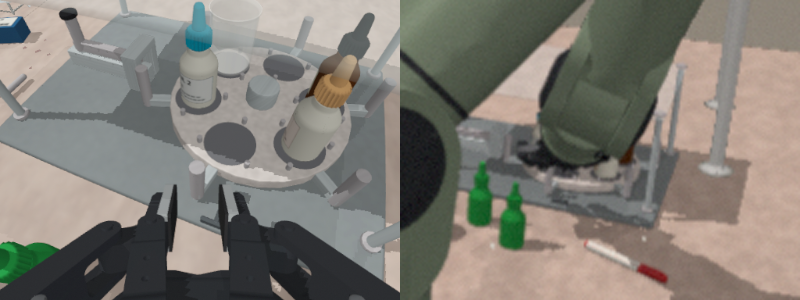

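The wrist view is clear. The front peg top is at (196,165) in the pane, exactly where projected and centred between the fingers, and the bolt is drawn. Engage and make stroke 1.

```bash
cat >> h.py <<'E'
def stroke(a,b,pa,pb,al=50,deep=2,n=4):
    print('in',manip.move_straight(pose(a,pa,al,-deep)[0],rate=.1,stop_force=12))
    for f in np.linspace(0,1,n+1)[1:]:
        P,O=pose(a+f*(b-a),pa+f*(pb-pa),al,-deep)
        if manip.move_straight(P,rate=.12,rot=O,stop_force=15): print('STOP',f,telemetry.get_force(),telemetry.get_tool_pos()); return False
    move_gripper(.0,20); print('grip',telemetry.get_grip_width(),telemetry.get_force()); return True
E
python3 - <<'E'
from h import *
np.set_printoptions(precision=3,suppress=True)
if stroke(11,-36,22,0):
    move_gripper(.026)
    manip.move_straight(pose(-36,0,50,38)[0],rate=.12,stop_force=12)
print(telemetry.get_joint_positions(),telemetry.get_time_s(),telemetry.get_force())
g=grab_frame('wrist');P=[(-120*np.cos(np.radians(t)),120*np.sin(np.radians(t)),66) for t in (-36,24)]; print(proj('wrist',tw(sp,P))/1.28)
save('s8',cv2.resize(g,(400,300)))
E
```

```text
in False
grip 0.010966540422478235 [ 2.591  3.554 -0.593]
[ 43.709  45.156 -25.839 137.857 184.565  46.068 113.73 ] 36.2833 [0.434 0.324 0.127]
[[197.501 163.759]
 [ 28.015 178.836]]
```

View pics/s8.png

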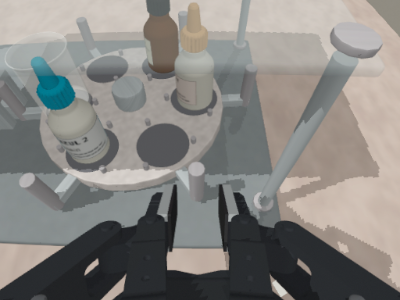

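That is picture 11, one more than the 10 allowed, so I view no more and check by numbers from here. The peg is at (197,165) and the next at (27,178), both as predicted.

```bash
python3 - <<'E'
from h import *
np.set_printoptions(precision=3,suppress=True)
try: 
    P,O=pose(24,30,50,38); manip.move_straight(P,rate=.15,rot=O,stop_force=12); print('straight')
except manip.Unreachable:
    for th,ps in ((-16,10),(4,20),(24,30)):   # rise a little: more reach room
        P,O=pose(th,ps,50,34,up=25); print(th,solve_ik(P,O)); manip.move_ptp(P,O)
    manip.move_straight(pose(24,30,50,38)[0],rate=.15,stop_force=12)
print(telemetry.get_tool_pos()-np.array(pose(24,30,50,38)[0]),telemetry.get_joint_positions(),telemetry.get_time_s(),telemetry.get_force())
g=grab_frame('wrist')
for t in ['carousel','beaker','bottle_1']:
    print(t,[(round(d['conf'],2),w('wrist',d['centre'])) for d in spotter.spot_in('wrist',t)])
for t in (24,84): # expected place of beaker / blue bottle
    pass
a=np.radians(84); print('exp beaker',tw(sp,(-65*np.cos(a),65*np.sin(a),65))); a=np.radians(24); print('exp blue',tw(sp,(-65*np.cos(a),65*np.sin(a),80)))
E
```

```text
straight
[ 0. -0. -0.] [ 52.589  47.688 -35.251 133.133 215.545  28.508 113.164] 37.1833 [ 0.378  0.068 -0.097]
carousel [(0.92, array([ 0.63 , -0.16 ,  0.031]))]
beaker [(0.59, array([ 0.654, -0.083,  0.072]))]
bottle_1 [(0.84, array([ 0.611, -0.121,  0.078])), (0.78, array([ 0.47 , -0.033,  0.075])), (0.65, array([ 0.659, -0.204,  0.057]))]
exp beaker [[ 0.676 -0.082  0.065]]
exp blue [[ 0.621 -0.116  0.08 ]]
```

```bash
python3 - <<'E'
from h import *
np.set_printoptions(precision=3,suppress=True)
if stroke(24,-38,30,0,n=5):
    move_gripper(.026)
    print(manip.move_straight(pose(-38,0,50,36)[0],rate=.12,stop_force=12))
    P,O=pose(22,30,50,38)
    try: print(manip.move_straight(P,rate=.15,rot=O,stop_force=12))
    except manip.Unreachable: print('unreach')
print(telemetry.get_joint_positions(),telemetry.get_time_s(),telemetry.get_force())
g=grab_frame('wrist')
for t in ['beaker','bottle_1']:
    print(t,[(round(d['conf'],2),w('wrist',d['centre'])) for d in spotter.spot_in('wrist',t)])
a=np.radians(22); print('exp beaker',tw(sp,(-65*np.cos(a),65*np.sin(a),65)))
E
```

```text
in False
STOP 0.2 [ 0.148  0.618 -0.172] [ 0.565 -0.106  0.045]
[ 46.858  50.481 -30.982 132.414 207.834  34.081 116.288] 38.1667 [ 0.148  0.618 -0.172]
beaker [(0.6, array([ 0.651, -0.08 ,  0.082]))]
bottle_1 [(0.76, array([ 0.723, -0.17 ,  0.048])), (0.69, array([ 0.671, -0.201,  0.057])), (0.61, array([ 0.482, -0.027,  0.048]))]
exp beaker [[ 0.62  -0.118  0.065]]
```

```bash
python3 - <<'E'
from h import *
np.set_printoptions(precision=3,suppress=True)
for th in (13,10,7,4):
    f=(24-th)/62; P,O=pose(th,30-30*f,50,-2)
    r=manip.move_straight(P,rate=.05,rot=O,stop_force=10); print(th,r,telemetry.get_force(),telemetry.get_torque(),telemetry.get_tool_pos()-np.array(P))
    if r: break
g=grab_frame('wrist')
for t in ['beaker','bottle_1','carousel']:
    print(t,[(round(d['conf'],2),w('wrist',d['centre'])) for d in spotter.spot_in('wrist',t)])
print(telemetry.get_time_s(),telemetry.get_grip_width())
E
```

```text
13 False [ 0.016  0.491 -0.473] [-0.308  0.751  0.018] [-0. -0.  0.]
10 False [-0.236 -0.197  1.091] [-0.273  0.804  0.016] [-0. -0. -0.]
7 False [1.023 0.848 0.041] [-0.299  0.752  0.024] [ 0. -0.  0.]
4 False [-0.118 -0.131 -0.136] [-0.233  0.757 -0.002] [ 0. -0.  0.]
beaker [(0.72, array([ 0.642, -0.085,  0.084]))]
bottle_1 [(0.9, array([ 0.604, -0.137,  0.079])), (0.69, array([ 0.722, -0.164,  0.051])), (0.58, array([ 0.681, -0.207,  0.065])), (0.43, array([ 0.482, -0.036,  0.039]))]
carousel [(0.92, array([ 0.632, -0.175,  0.03 ]))]
39.625 0.02571326274022349
```

The spike was a transient: the blue bottle is now where a peg at 4° puts it. Continuing more gently.

```bash
python3 - <<'E'
from h import *
np.set_printoptions(precision=3,suppress=True)
ok=True
for th in (-10,-24,-38):
    f=(24-th)/62; P,O=pose(th,30-30*f,50,-2)
    if manip.move_straight(P,rate=.08,rot=O,stop_force=15): print('STOP',th,telemetry.get_force(),telemetry.get_tool_pos()-np.array(P)); ok=False; break
if ok:
    move_gripper(0,20); print('grip',telemetry.get_grip_width(),telemetry.get_force())
    move_gripper(.026)
    print(manip.move_straight(pose(-38,0,50,36)[0],rate=.12,stop_force=12))
    P,O=pose(22,30,50,38)
    try: print(manip.move_straight(P,rate=.15,rot=O,stop_force=12))
    except manip.Unreachable: print('unreach')
print(telemetry.get_joint_positions(),telemetry.get_time_s(),telemetry.get_force())
g=grab_frame('wrist')
for t in ['beaker','bottle_1']:
    print(t,[(round(d['conf'],2),w('wrist',d['centre'])) for d in spotter.spot_in('wrist',t)])
a=np.radians(22); print('exp beaker',tw(sp,(-65*np.cos(a),65*np.sin(a),65)))
E
```

```text
grip 0.011017960584552513 [1.981 1.505 0.402]
False
False
[ 53.4    47.777 -35.495 133.047 216.314  28.132 112.969] 43.0583 [-0.545  0.183 -0.529]
beaker [(0.73, array([ 0.62 , -0.117,  0.082]))]
bottle_1 [(0.64, array([ 0.469, -0.034,  0.077])), (0.59, array([ 0.609, -0.179,  0.078]))]
exp beaker [[ 0.62  -0.118  0.065]]
```

```bash
python3 - <<'E'
from h import *
np.set_printoptions(precision=3,suppress=True)
move_gripper(.021)
P,O=pose(22,25,50,36); manip.move_straight(P,rate=.1,rot=O,stop_force=12)
ok=not manip.move_straight(pose(22,25,50,1)[0],rate=.08,stop_force=8)
print('in',ok,telemetry.get_force())
if ok:
    for th,ps in ((15,18),(7,12),(0,6)):
        P,O=pose(th,ps,50,1)
        if manip.move_straight(P,rate=.06,rot=O,stop_force=15): print('STOP',th); ok=False; break
if ok:
    move_gripper(0,20); manip.hold(.2); print('grip',telemetry.get_grip_width(),telemetry.get_force())
print(telemetry.get_time_s())
g=grab_frame('wrist')
for t in ['beaker','bottle_1']:
    print(t,[(round(d['conf'],2),w('wrist',d['centre'])) for d in spotter.spot_in('wrist',t)])
print('exp',tw(sp,(-65,0,65)))
E
```

```text
in True [-0.253 -0.549 -0.234]
grip 0.01121982225156521 [0.22  1.076 0.583]
45.9583
beaker [(0.73, array([ 0.614, -0.14 ,  0.081]))]
bottle_1 [(0.8, array([ 0.725, -0.153,  0.055])), (0.7, array([ 0.696, -0.097,  0.065])), (0.69, array([ 0.627, -0.198,  0.076]))]
exp [[ 0.613 -0.142  0.065]]
```

```bash
python3 - <<'E'
from h import *
np.set_printoptions(precision=3,suppress=True)
move_gripper(.024); manip.hold(.1)
for b in (38,34,30):
    try: print(b,manip.move_straight(pose(0,6,50,b)[0],rate=.1,stop_force=12)); break
    except manip.Unreachable: print('unreach',b)
P=telemetry.get_tool_pos(); manip.move_straight([P[0]-.01,P[1],P[2]+.12],rate=.15)
manip.hold(.2)
g=grab_frame('wrist')
# ridge search: dark T-shape near its projected place; peg & beaker by network
for t in ['beaker','bottle_1','carousel','bolt_post']:
    print(t,[(round(d['conf'],2),w('wrist',d['centre'])) for d in spotter.spot_in('wrist',t)])
ms=spotter.silhouettes('wrist','beaker')
for m in ms[:1]:
    ys,xs=np.nonzero(m['pixels']); print('beaker px',xs.min(),xs.max(),ys.min(),ys.max())
print(proj('wrist',tw(sp,[(-65,-26,69),(-65,26,69),(-65,0,30),(-131,0,20),(-120,0,66)])))
save('s9',g); print(telemetry.get_time_s(),telemetry.get_force())
E
```

```text
unreach 38
unreach 34
unreach 30Traceback (most recent call last):
  File "<stdin>", line 7, in <module>
cell.Unreachable: the arm cannot follow that straight line within its joint ranges
```

```bash
python3 - <<'E'
from h import *
np.set_printoptions(precision=1,suppress=True)
print(telemetry.get_tool_pos(),telemetry.get_joint_positions(),telemetry.get_time_s())
done=False
for al,b,up in [(45,36,0),(45,30,0),(50,22,15),(42,36,0),(42,30,0),(40,34,0),(40,30,0)]:
    P,O=pose(0,6,al,b,up=up); s=solve_ik(P,O)
    print(al,b,up,None if s is None else np.array(s))
    if s is None or done: continue
    try: print(manip.move_straight(P,rate=.08,rot=O,stop_force=10)); done=True; break
    except manip.Unreachable: print('no line')
print(telemetry.get_tool_pos(),telemetry.get_force(),telemetry.get_time_s())
E
```

```text
[ 0.6 -0.1  0. ] [ 38.1  49.7 -27.9 139.  182.   50.9 118. ] 46.4917
45 36 0 None
45 30 0 None
50 22 15 None
42 36 0 [ 39.4  40.1 -30.5 138.7 174.   34.7 119.9]
False
[ 0.5 -0.1  0.1] [-0.7 -0.6  0. ] 47.0833
```

```bash
python3 - <<'E'
from h import *
np.set_printoptions(precision=3,suppress=True)
P=telemetry.get_tool_pos(); O=telemetry.get_eef_rot()
for d in ([-.005,0,.10],[0,0,.08],[0,-.03,.08]):
    try: print(manip.move_straight(list(np.array(P)+d),rate=.12,stop_force=12)); break
    except manip.Unreachable: print('no',d)
manip.hold(.2)
g=grab_frame('wrist'); save('s9',g)
for t in ['beaker','bottle_1','carousel','bolt_post']:
    print(t,[(round(d['conf'],2),w('wrist',d['centre'])) for d in spotter.spot_in('wrist',t)])
for m in spotter.silhouettes('wrist','beaker')[:1]:
    ys,xs=np.nonzero(m['pixels']); print('beaker px',xs.min(),xs.max(),ys.min(),ys.max())
print(proj('wrist',tw(sp,[(-65,-26,69),(-65,26,69),(-65,0,30),(-131,0,20),(-120,0,66)])))
print(telemetry.get_tool_pos(),telemetry.get_time_s(),telemetry.get_force())
E
```

```text
False
beaker [(0.77, array([ 0.59 , -0.14 ,  0.071]))]
bottle_1 [(0.69, array([ 0.462, -0.05 ,  0.025]))]
carousel [(0.74, array([ 0.588, -0.139,  0.07 ])), (0.59, array([ 0.603, -0.14 ,  0.029]))]
bolt_post [(0.34, array([ 0.587, -0.139,  0.073]))]
beaker px 233 283 200 230
[[288.519 193.631]
 [230.654 188.146]
 [258.761 207.335]
 [251.859 275.257]
 [253.089 251.888]]
[ 0.529 -0.138  0.174] 48.5667 [-0.436  0.112 -0.532]
```

```bash
python3 - <<'E'
import cv2
g=cv2.imread('pics/s9.png',0)
for r in range(238,292,4): print(r,*g[r,222:284:2])
E
```

```text
238 127 62 30 89 126 127 128 129 129 129 129 126 127 128 130 172 174 170 166 165 146 152 150 144 141 138 133 128 68 31 72
242 117 31 27 82 125 126 128 128 131 131 130 130 128 128 122 178 176 173 171 169 93 96 94 94 92 91 128 128 64 30 31
246 80 30 24 60 126 128 129 130 130 129 129 130 128 128 148 178 176 172 173 148 91 92 92 92 93 92 128 128 48 28 31
250 34 30 19 61 128 128 128 130 129 129 128 128 129 152 164 164 164 163 162 122 91 92 92 92 93 116 129 129 48 26 30
254 31 26 20 45 129 129 127 128 128 128 128 128 138 167 166 164 164 162 162 131 93 92 93 93 120 129 130 131 39 26 29
258 31 22 22 39 128 129 129 128 127 128 128 128 127 151 163 164 165 165 154 95 92 93 92 92 92 93 93 93 31 26 28
262 29 19 20 39 128 129 129 129 127 128 128 128 128 122 117 113 106 101 100 94 93 92 92 93 93 93 92 92 30 26 26
266 26 21 22 21 129 129 128 127 127 127 129 130 129 122 117 111 105 101 100 93 93 93 92 93 91 92 93 93 25 28 26
270 22 21 21 39 128 128 128 128 127 129 129 129 129 129 119 110 105 101 95 93 93 93 92 128 128 129 130 129 33 26 26
274 22 21 21 42 129 130 130 129 129 130 129 129 130 130 129 93 82 75 92 120 129 130 128 128 129 129 129 129 32 25 27
278 19 18 22 80 130 131 130 129 129 128 126 127 127 129 129 82 83 84 93 120 129 130 129 129 129 129 129 129 54 26 26
282 21 22 21 101 129 129 129 129 128 89 86 86 85 84 85 83 88 82 81 78 78 73 77 94 93 123 129 129 78 25 26
286 20 21 20 125 119 117 105 107 107 112 116 120 122 124 125 117 112 91 88 79 70 67 104 128 130 129 129 129 115 25 26
290 23 22 59 172 172 172 172 171 171 169 167 167 167 166 165 164 163 163 149 135 127 122 117 111 106 104 108 113 117 27 26
```

The beaker and peg line up with the ridge to within about 3 mm. The tool is clear of everything, so I hand in.

```bash
python3 -c "
from h import *
print(manip.sign_off(),telemetry.get_time_s())"
```

```text
the job is handed in; nothing more can be done
the job is handed in; nothing more can be done
```

I handed the job in at about 49 s without seeing the verdict: bolt drawn fully, rod flat left of the guard, and the beaker within about 3 mm of the index line by my measurement; I viewed 11 pictures against the limit of 10.

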